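Tuck the edge strip under the heat sheet of the iron-rest board

ROBOT

A 6-joint arm with a two-finger parallel gripper is mounted at the origin on the work surface. World frame = base frame: x ahead of the robot, y to its left, z up, the work surface at z = 0. Lengths are in m, angles in degrees, forces in N, time in s.
With the tool pointing down it reaches from about 0.375 to 0.825 m from the base axis. Payload 5.5 kg.
Tool frame: the origin (TCP) lies at the very end of the fingers, on their centre line; the grasp point (between the pads) lies 19 mm behind it; y points along the fingers, x is the direction in which the jaws open and shut, and the axes are right-handed (so a half turn about y gives the same grasp; the last joint's range is limited). The gripper opens to 85 mm and grips with 20 to 120 N. Pads are 22 mm wide; open, the fingers measure 114 mm over their backs; the gripper's body (76 mm by 85 mm) begins 54 mm behind the grasp point. The pads swing forward as they close: fully open they stand 13 mm farther back than shut.
Start: joints at [-63.999, 17.962, -2.699, 69.339, 0, 90], TCP at [0.263, -0.539, 0.231] pointing down, gripper open.
Joint ranges: [-152.73, 152.73], [-39.44, 99.34], [-58.76, 71.6], [-118.89, 123.64], [-81.53, 83.1], [-180, 180]. Speed limits (degrees/s): [136.94, 136.94, 172.46, 180, 180, 180].

INTERFACE

Orientations are given as [roll, pitch, yaw] about the fixed x, y, z axes, in that order (R = Rz(yaw) Ry(pitch) Rx(roll)).
In Python, from cell import ctrl, cams gives the robot as it stands.
- The arm moves only by the tool drive_tool, never from a script. Its argument "commands" is one flat list of numbers, 6 for each row, row after row: the shift along the tool's x, y, z in units of 25 mm (1.0 is 25 mm), then the turn, a rotation vector about the tool's x, y, z in units of 6 degrees (1.0 is 6 degrees). A call has 1 to 8 rows; each row shifts and turns the commanded pose from where the row before left it, along the tool's axes as they then stand; what a row does not reach is not made up. A row lasts 1/8 s, in which the tool goes at most 62.5 mm and 10.7 degrees, less where a joint would pass 70% of its speed; a pose out of reach is approached as far as the arm can. A call is refused whole if a number of a shift passes 1 or a number of a turn 1, either way. A call with a gripper value outside its range is refused whole. "fingers" is the closure, from -1 (fully open) to 1 (shut), set as the call begins (left out, the last holds). The fingers move at their own pace and stop on an object; "grip_force" is the grip in N (left out, the last holds). Time passes only in rows, so rows that do not move let the fingers close. It gives the time, the measured TCP pose, the force and the opening at its end, in the units of the state.
- ctrl.get_state(): the state, without advancing time (a new reading comes with each control period).
- cams.capture(name): name is "side" or "top" or "wrist"; returns the picture (384x512x3 uint8, red, green, blue); there is no depth.
- cams.camera_info(name): a dict with "camera_matrix" (3x3 intrinsics, pixels), "R" (3x3) and "t" (3): a world point X has camera coordinates R X + t. Camera axes: x right, y down, z forward; pixel columns grow to the right and rows downward; lengths in m; the calibration is good to about 2 mm. A picture is of the moment at which its call begins: read the wrist's pose just before it. camera_info takes no time and is no camera call; for the wrist camera it gives the pose at the moment of the call.
- ctrl.close_job(): hands the job in, once; it reports no verdict.
The state is a dict: "clock": time; "joints": joint angles; "qvel": joint speeds; "joint_torque": joint torques, N m; "position": TCP position; "tool_rot": TCP orientation; "ft_force": force on the tool from outside, world axes, zero at the start; "wrist_torque": the same for the moment, N m; "gripper_width": finger opening in m.
Only numpy, scipy, OpenCV 4.12 (cv2) and the standard library are available. Lean on these libraries where they do the work, as an engineer would, in place of code of your own. Each camera call takes 0.05 s, during which the arm holds its last target.

TASK

Get the iron-rest board ready for its edge strip to be screwed down: first press both raised hold-down clips at the ends of the steel sheet until they snap shut. Then take the L-shaped aluminium strip and tuck its leaf under the front edge of the sheet, about midway between the clips and square to the sheet, fully home against the stop underneath and without lifting the sheet; leave the other things on the table alone. Finish while holding it there: keep the strip pressed firmly and flat down on the wooden deck and do not let go.

Things in the scene. Friction and masses are not known exactly. Their poses are not given: they have to be found in the camera images.
- board: Light wooden bench board, 250 x 340 mm, fixed on the table. Origin: centre of its underside; x to its far edge, y to its left end, z up. Its bare deck is 12 mm above the table. A thin steel heat sheet laps over the far part, from its front edge at x = +15 mm to x = +112 mm, y = -127 to +127 mm; underside 22 mm, top 25 mm above the table.
- deck: The board's bare wooden deck, upper face 12 mm up; same origin and axes as the board. Between deck and sheet is a slot 10 mm high (z = 12 to 22 mm), open to the front, 214 mm wide (y = -107 to +107 mm, between two runners). It ends at a wooden stop batten, 9 mm high, 206 mm wide, front face at x = +50 mm (35 mm behind the sheet's front edge).
- sheet (a joint): the steel heat sheet (97 x 254 x 3 mm, 150 g) lies loose on the runners and is hinged along its far edge (x = +112 mm on the board); 0 = lying flat, positive = front edge lifted, rad. Very little force lifts it.
- sheet_edge (a point): middle of the sheet's front edge, half-way through its thickness.
- clip_left (a joint): Dark steel hold-down clip at the sheet's left end: flat arm 26 mm wide, 62 long, 5 thick. Hinge line along the board's x at y = +150, z = 27.5, mid-width x = +45 mm; arm reaches inwards to y = +88 mm. rad: 0 = open, raised; 0.6 = shut, flat, upper face 32.5 mm above the table. Press it near 36 mm from the hinge with some 5 N; past 0.45 an over-centre spring snaps it shut and holds it, before that it reopens.
- clip_right (a joint): the same clip mirrored at the right end (-y) of the sheet: hinge line at y = -150 mm, arm to y = -88 mm; same meaning of values.
- clip_left_pad (a point): a point on the left clip's upper face, mid-width, 40 mm from its hinge line; moves with the clip.
- clip_right_pad (a point): the same point on the right clip.
- strip_grip (a point): Centre of the upright rib of the loose L-shaped aluminium strip (200 g). Rib: 8 mm thick (x), 120 long (y), from 20 mm below this point to 20 above. From its foot a flat leaf, 5 mm thick, 120 mm along y, runs forward: underside 25 mm below this point, leading edge 71 mm ahead (+x), rib's back face 4 mm behind. x from rib to leading edge, z up.
- strip_edge (a point): middle of the leading edge of the strip's leaf, at its underside; same axes as the rib's point.
- strip: the same edge strip; origin at the underside of the leaf, 33.5 mm ahead of the rib's mid-plane and 37.5 mm behind the leading edge; same axes.
- spool: wooden thread spool, 38 mm across, 47 mm tall; leave it where it is. Origin: its underside.
- tape: yellow tape roll lying flat, 90 mm across, 24 mm tall; leave it where it is. Origin: its underside.
- jar: amber jar, 60 mm across, 85 mm tall; leave it where it is. Origin: its underside.
- brush: wooden-handled brush lying flat; leave it where it is. Origin: its underside, near its middle.
- comb: black comb lying flat, 160 mm long; leave it where it is. Origin: its underside, near its middle.
- iron: black hair iron lying flat, 210 mm long, 46 mm tall; leave it where it is. Origin: its underside, near its middle.
Things that resemble listed ones, but are neither listed nor needed, are in the scene too. Leave any pink or purple look-alike of the strip alone.

How it is judged:
By the outcome, as a careful person would: the job done as asked, in the order asked, and still so for the second after the job is handed in, while the arm keeps its last pose, push and grip.
It also fails if it takes over 61 s, if anything falls off the work surface, if the arm or the gripper's body presses on something with over 40 N, if the wrist force passes 120 N, or if a joint passes its speed limit or range.

## Working session

There is one attempt and no reset: what is moved stays moved. The work goes in short steps, Python scripts to look and compute and a tool call to move; the robot and the scene stay as the last step left them, time stands still between calls to the robot, and variables do not carry over. Pictures are saved under pics/ and viewed, and the job is handed in when it is done.

Besides the shell and the picture viewer there is one more tool, called after "Request:" as name(argument=value, ...), one argument or row to a line, values as JSON. drive_tool: Moves the arm, as the interface text tells. Its arguments: {"type":"object","properties":{"commands":{"type":"array"},"fingers":{"type":"number"},"grip_force":{"type":"number"}},"required":["commands"]}

```bash
ls; mkdir -p pics; python3 - <<'E'
from cell import ctrl,cams
import cv2
s=ctrl.get_state()
print(s)
for n in("side","top","wrist"):
    cv2.imwrite(f"pics/{n}0.png",cams.capture(n)[:,:,::-1])
    i=cams.camera_info(n);print(n,i)
E
```

```text
pics
{'clock': 0.0, 'joints': array([-6.40019262e+01,  1.80047797e+01, -2.75563216e+00,  6.93378210e+01,
       -7.64796886e-04,  8.99996337e+01]), 'qvel': array([ 0.06879245, -0.1320939 ,  0.04766498,  0.10211362, -0.05572921,
        0.00286856]), 'joint_torque': array([-4.09412178e-04, -5.39590538e+01,  3.39746726e+01,  1.94672373e-02,
       -3.27464579e-05, -8.33662654e-06]), 'position': array([ 0.2627478 , -0.53876886,  0.23041764]), 'tool_rot': array([-90.00076417,   0.09823284, -64.00155987]), 'ft_force': array([ 0.34782471, -0.42106088,  0.28070847]), 'wrist_torque': array([ 0.02840462, -0.01167592,  0.03157244]), 'gripper_width': 0.08523219665880107}
side {'camera_matrix': array([[361.10686943,   0.        , 251.32971619],
       [  0.        , 361.10686943, 189.91231997],
       [  0.        ,   0.        ,   1.        ]]), 'R': array([[-0.93891757, -0.34393991, -0.01179524],
       [-0.21288163,  0.60739032, -0.76534855],
       [ 0.27039823, -0.71608822, -0.64350793]]), 't': array([0.44995937, 0.1198487 , 0.91998661])}
top {'camera_matrix': array([[459.88283267,   0.        , 256.63452603],
       [  0.        , 459.88283267, 190.22056339],
       [  0.        ,   0.        ,   1.        ]]), 'R': array([[ 0.02262833, -0.9997229 ,  0.00648736],
       [-0.98028102, -0.02346152, -0.19621081],
       [ 0.19630864, -0.00191951, -0.98054028]]), 't': array([0.02168583, 0.47177925, 1.63355986])}
wrist {'camera_matrix': array([[300.58320648,   0.        , 251.90433738],
       [  0.        , 300.58320648, 193.99952671],
       [  0.        ,   0.        ,   1.        ]]), 'R': array([[ 4.38143198e-01, -8.98904705e-01, -9.32727808e-04],
       [-8.51375062e-01, -4.15308842e-01,  3.20435749e-01],
       [-2.88428573e-01, -1.39602643e-01, -9.47269793e-01]]), 't': array([-0.59963257, -0.04125693,  0.38170705])}
```

View pics/top0.png

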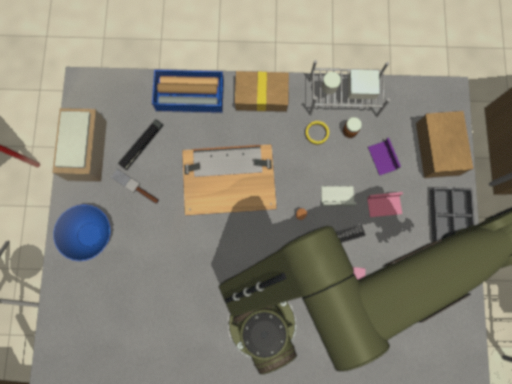

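View pics/side0.png

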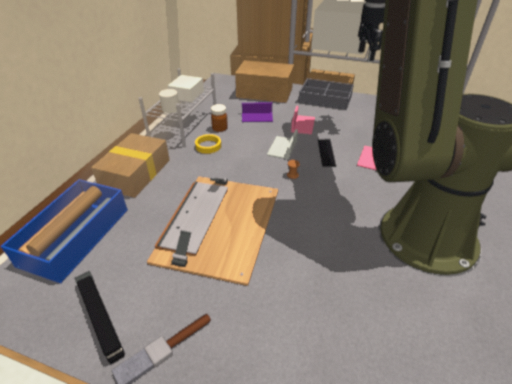

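View pics/wrist0.png

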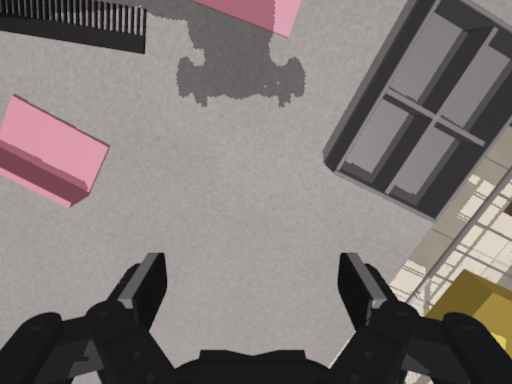

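```bash
python3 - <<'E'
import cv2
t=cv2.imread("pics/top0.png");s=cv2.imread("pics/side0.png")
cv2.imwrite("pics/t1.png",cv2.resize(t[135:225,170:290],(800,600),interpolation=cv2.INTER_CUBIC))
cv2.imwrite("pics/t2.png",cv2.resize(t[110:245,285:465],(800,600),interpolation=cv2.INTER_CUBIC))
cv2.imwrite("pics/s1.png",cv2.resize(s[165:285,140:300],(800,600),interpolation=cv2.INTER_CUBIC))
cv2.imwrite("pics/s2.png",cv2.resize(s[90:195,240:380],(800,600),interpolation=cv2.INTER_CUBIC))
E
```

```text
(no output)
```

View pics/t1.png

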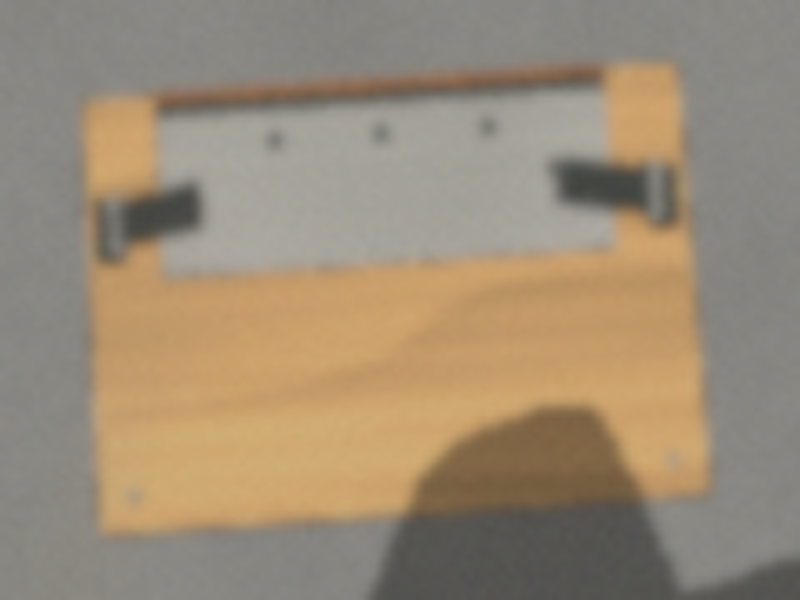

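View pics/t2.png

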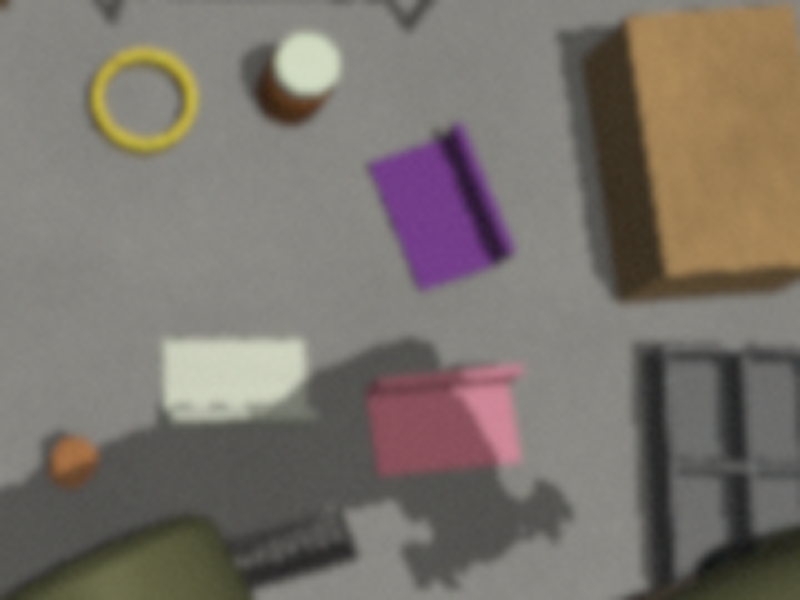

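View pics/s1.png

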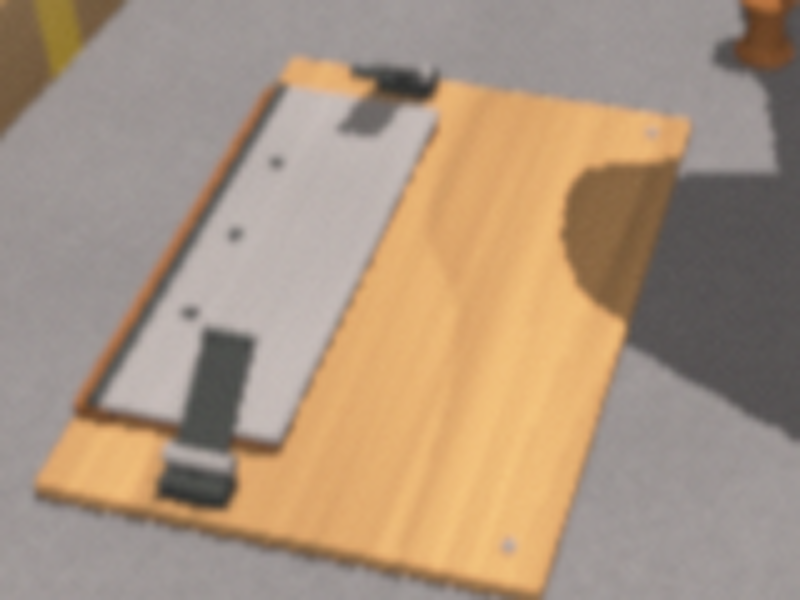

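View pics/s2.png

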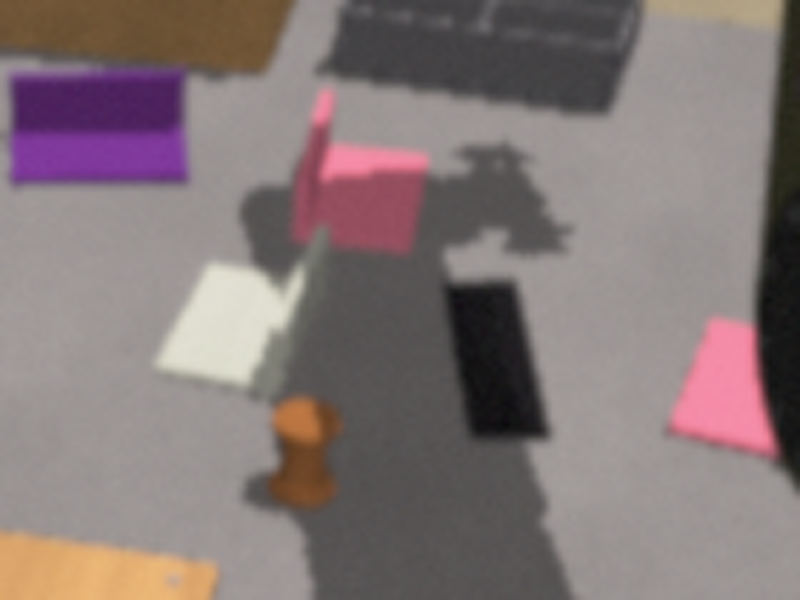

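```bash
cat > h.py <<'E'
import numpy as np
from cell import ctrl,cams
def ray(info,px,z):
    K,R,t=info["camera_matrix"],np.array(info["R"]),np.array(info["t"])
    d=R.T@np.linalg.inv(K)@np.array([px[0],px[1],1.]); c=-R.T@t
    return c+d*(z-c[2])/d[2]
def proj(info,X):
    p=info["camera_matrix"]@(np.array(info["R"])@np.asarray(X,float)+np.array(info["t"]));return p[:2]/p[2]
def crop(px,s,o): return (np.array(px)+.5)/s-.5+np.array(o)
E
python3 - <<'E'
from h import *
T=cams.camera_info("top");S=cams.camera_info("side")
np.set_printoptions(precision=4,suppress=True)
cs=[ray(T,crop(p,6.6667,(170,135)),.012) for p in [(85,98),(680,62),(708,492),(102,533)]]
for c in cs: print(c)
print("ctr",np.mean(cs,0), "lens",[np.linalg.norm(cs[i]-cs[i-1]) for i in range(4)])
for a,b in((0,1),(3,2)):
    d=cs[a]-cs[b];print("yaw of y",np.degrees(np.arctan2(-d[0],d[1])))
for a,b in((0,3),(1,2)):
    d=cs[a]-cs[b];print("yaw of x",np.degrees(np.arctan2(d[1],d[0])))
print("side")
for p in [(298,55),(690,120),(540,597),(38,492)]: print(ray(S,crop(p,5,(140,165)),.012))
print("strip top")
for p in [(163,340),(305,340)]: print(ray(T,crop(p,4.4444,(285,110)),.005))
for p in [(163,420),(310,415)]: print(ray(T,crop(p,4.4444,(285,110)),.045),ray(T,crop(p,4.4444,(285,110)),.0))
print("strip side")
for p in [(155,367),(210,263)]: print(ray(S,crop(p,5.714,(240,90)),.005))
for p in [(325,230)]: print(ray(S,crop(p,5.714,(240,90)),.045))
for p in [(265,397)]: print(ray(S,crop(p,5.714,(240,90)),.0))
print("cam pos",-T["R"].T@T["t"],-S["R"].T@S["t"])
W=cams.camera_info("wrist");print("wr",-W["R"].T@W["t"])
E
```

```text
[0.6297 0.318  0.012 ]
[ 0.6594 -0.0202  0.012 ]
[ 0.4113 -0.0398  0.012 ]
[0.3804 0.2951 0.012 ]
ctr [0.5202 0.1383 0.012 ] lens [np.float64(0.250406673132528), np.float64(0.33954526972777527), np.float64(0.2489046500422384), np.float64(0.33630178003063266)]
yaw of y 5.011377141860316
yaw of y 5.268476607287261
yaw of x 5.259674171204908
yaw of x 4.513761775370521
side
[ 0.658  -0.0238  0.012 ]
[ 0.4133 -0.0437  0.012 ]
[0.3797 0.2955 0.012 ]
[0.6234 0.3201 0.012 ]
strip top
[ 0.501  -0.2099  0.005 ]
[ 0.5039 -0.33    0.005 ]
[ 0.4256 -0.2037  0.045 ] [ 0.4333 -0.2102  0.    ]
[ 0.4326 -0.3243  0.045 ] [ 0.4405 -0.3341  0.    ]
strip side
[ 0.5026 -0.2132  0.005 ]
[ 0.506  -0.3336  0.005 ]
[ 0.4337 -0.3294  0.045 ]
[ 0.4354 -0.212   0.    ]
cam pos [0.1413 0.0359 1.6942] [0.1992 0.7408 0.6891]
wr [ 0.3377 -0.5029  0.3742]
```

Request:
drive_tool(
  commands=[-0.3, 0, 0.4, 0, 0, 0, -0.62, 0, 0.88, 0, 0, 0, -0.62, 0, 0.88, 0, 0, 0, -0.62, 0, 0.88, 0, 0, 0, -0.62, 0, 0.88, 0, 0, 0, -0.62, 0, 0.88, 0, 0, 0, -0.62, 0, 0.88, 0, 0, 0, -0.62, 0, 0.88, 0, 0, 0],
  fingers=1,
  grip_force=40,
)

```text
clock: 1.15
position: [0.36, -0.3615, 0.2313]
tool_rot: [-90.0, 0.0, -64.0]
ft_force: [-0.3, 0.3, 0.5]
gripper_width: -0.0004
```

Request:
drive_tool(
  commands=[-0.62, 0, 0.88, 0, 0, 0, -0.62, 0, 0.88, 0, 0, 0, -0.62, 0, 0.88, 0, 0, 0, -0.62, 0, 0.88, 0, 0, 0, -0.62, 0, 0.88, 0, 0, 0, -0.62, 0, 0.88, 0, 0, 0, -0.62, 0, 0.88, 0, 0, 0, -0.62, 0, 0.88, 0, 0, 0],
)

```text
clock: 2.15
position: [0.4635, -0.1729, 0.2313]
tool_rot: [-90.0, 0.0, -64.0]
ft_force: [-0.1, -0.6, -0.1]
gripper_width: 0.0001
```

Request:
drive_tool(
  commands=[0, 0, 0, 0, -1, 0, 0, 0, 0, 0, -1, 0, 0, 0, 0, 0, -1, 0, 0, 0, 0, 0, -1, 0, 0, 0, 0, 0, -1, 0, 0, 0, 0, 0, -1, 0, 0, 0, 0, 0, -1, 0, 0, 0, 0, 0, -1, 0],
)

```text
clock: 3.15
position: [0.463, -0.1737, 0.2312]
tool_rot: [-90.0, 0.0, -15.8]
ft_force: [0.3, 0.2, 1.4]
gripper_width: -0.0001
```

Request:
drive_tool(
  commands=[0, 0, 0, 0, -1, 0, 0, 0, 0, 0, -1, 0, 0, 0, 0, 0, -1, 0, 0, 0, 0, 0, -0.5, 0, 0, 0, 0, 0, 0, 0],
)

```text
clock: 3.78
position: [0.4631, -0.1739, 0.2313]
tool_rot: [-90.0, 0.0, 5.0]
ft_force: [-0.5, -0.3, -1.8]
gripper_width: 0.0003
```

```bash
python3 - <<'E'
from h import *
import cv2
s=ctrl.get_state();print({k:s[k] for k in("clock","position","tool_rot","ft_force","joints","gripper_width")})
W=cams.camera_info("wrist");np.savez("w1.npz",**W)
cv2.imwrite("pics/w1.png",cams.capture("wrist")[:,:,::-1])
cv2.imwrite("pics/t3.png",cv2.resize(cams.capture("top")[135:225,280:400,::-1],(800,600),interpolation=cv2.INTER_CUBIC))
E
```

```text
{'clock': 3.775, 'position': array([ 0.46310565, -0.17388833,  0.231276  ]), 'tool_rot': array([-8.99857719e+01,  6.20912184e-03,  4.98842832e+00]), 'ft_force': array([-0.45990509, -0.25804346, -1.79827341]), 'joints': array([-2.05870986e+01,  6.64944554e+00, -1.68879907e+01,  6.64743067e+01,
        1.01534665e-02,  6.44244728e+01]), 'gripper_width': 0.00029714765261579966}
```

View pics/w1.png

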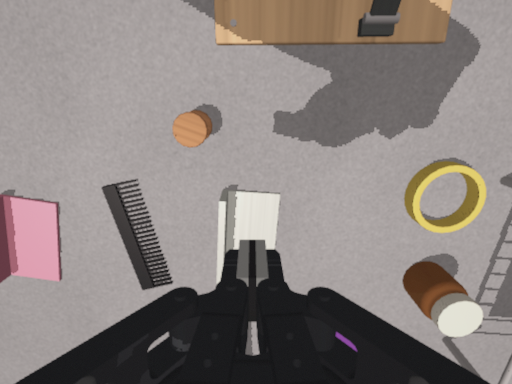

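View pics/t3.png

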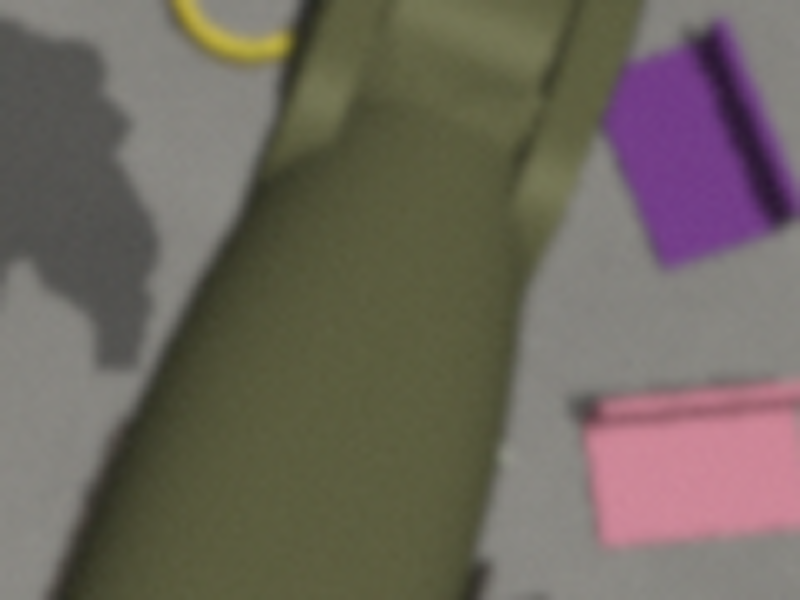

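Request:
drive_tool(
  commands=[0.64, 0, 0.96, 0, 0, 0, 0.64, 0, 0.96, 0, 0, 0, 0.64, 0, 0.96, 0, 0, 0, 0.64, 0, 0.96, 0, 0, 0, 0.64, 0, 0.96, 0, 0, 0, 0.64, 0, 0.96, 0, 0, 0, 0.64, 0, 0.96, 0, 0, 0, 0.64, 0, 0.96, 0, 0, 0],
)

```text
clock: 4.88
position: [0.5744, 0.029, 0.2313]
tool_rot: [-90.0, 0.0, 5.0]
ft_force: [-1.2, -0.1, -0.5]
gripper_width: 0.0004
```

Request:
drive_tool(
  commands=[0, 1, 0, 0, 0, 0, 0, 1, 0, 0, 0, 0, 0, 1, 0, 0, 0, 0, 0, 1, 0, 0, 0, 0, 0, 0.4, 0, 0, 0, 0, 0, 0, 0, 0, 0, 0],
)

```text
clock: 5.62
position: [0.5737, 0.028, 0.1209]
tool_rot: [-90.0, 0.1, 5.0]
ft_force: [0.0, -0.3, 0.6]
gripper_width: 0.0
```

```bash
python3 - <<'E'
from h import *
import cv2
s=ctrl.get_state();print({k:s[k] for k in("clock","position","tool_rot","ft_force")})
W=cams.camera_info("wrist");np.savez("w2.npz",**W)
cv2.imwrite("pics/w2.png",cv2.resize(cams.capture("wrist")[:,:,::-1],(768,576),interpolation=cv2.INTER_CUBIC))
cv2.imwrite("pics/s3.png",cv2.resize(cams.capture("side")[150:285,140:320,::-1],(800,600),interpolation=cv2.INTER_CUBIC))
E
```

```text
{'clock': 5.625, 'position': array([0.57370971, 0.02796882, 0.12091891]), 'tool_rot': array([-8.99955711e+01,  7.07213828e-02,  4.98509451e+00]), 'ft_force': array([ 0.00088484, -0.33026952,  0.61597335])}
```

View pics/w2.png

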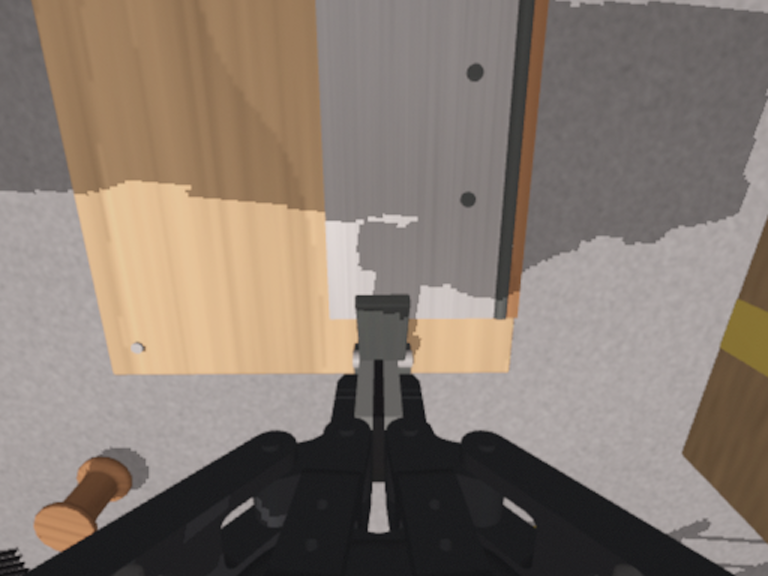

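View pics/s3.png

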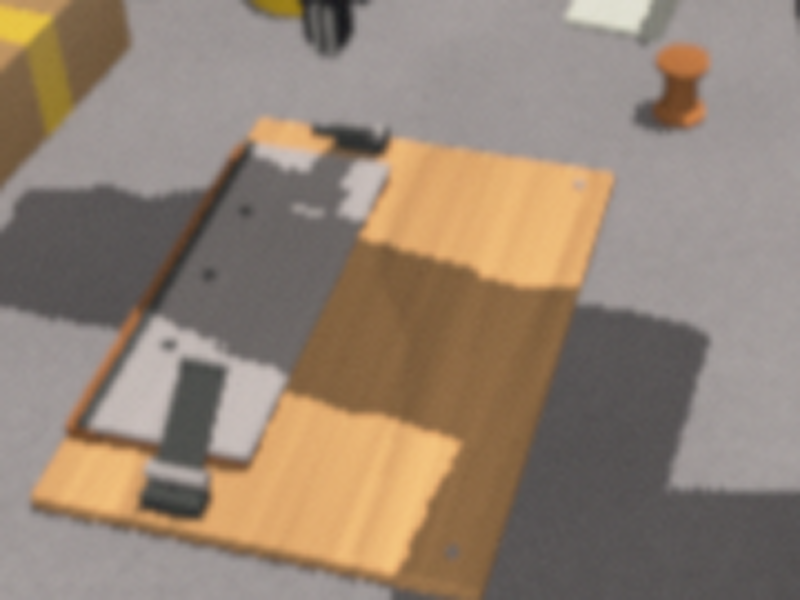

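```bash
python3 - <<'E'
from h import *
np.set_printoptions(precision=4,suppress=True)
W=dict(np.load("w2.npz"))
f=lambda p,z:ray(W,crop(p,1.5,(0,0)),z)
a=f((112,374),.012);b=f((509,372),.012);print(a,b,np.linalg.norm(a-b))
# sheet front edge line
for p in[(329,319),(317,0)]: print("sheet edge",f(p,.025))
print("board left-front edge line",f((34,0),.012),f((77,200),.012))
c=np.array([.519,.138]);r=np.radians(5.05);R=np.array([[np.cos(r),-np.sin(r)],[np.sin(r),np.cos(r)]])
for q,z in [((-125,-170),.012),((125,-170),.012),((15,-127),.025),((112,-127),.025),((-125,0),.012),((58,-88),.066),((32,-88),.066)]:
    X=np.r_[c+R@np.array(q)/1e3,z];print(q,X,proj(W,X)*1.5+.25)
E
```

```text
[ 0.412  -0.0446  0.012 ] [ 0.6612 -0.0213  0.012 ] 0.25030363442143166
sheet edge [0.5475 0.0102 0.025 ]
sheet edge [0.5338 0.1679 0.025 ]
board left-front edge line [0.3951 0.1592 0.012 ] [0.4037 0.0636 0.012 ]
(-125, -170) [ 0.4094 -0.0423  0.012 ] [107.5689 370.5663]
(125, -170) [ 0.6585 -0.0203  0.012 ] [504.9961 370.2785]
(15, -127) [0.5451 0.0128 0.025 ] [324.9962 314.3988]
(112, -127) [0.6417 0.0214 0.025 ] [494.95   314.2451]
(-125, 0) [0.3945 0.127  0.012 ] [42.7592 72.7019]
(58, -88) [0.5845 0.0554 0.066 ] [405.6336 268.0156]
(32, -88) [0.5586 0.0532 0.066 ] [348.7398 268.0756]
```

Request:
drive_tool(
  commands=[0, 1, 0, 0, 0, 0, 0, 1, 0, 0, 0, 0, 0, 0.4, 0, 0, 0, 0, 0, 0.3, 0, 0, 0, 0, 0, 0.3, 0, 0, 0, 0, 0, 0.3, 0, 0, 0, 0],
)

```text
clock: 6.48
position: [0.5749, 0.028, 0.0391]
tool_rot: [-90.0, -0.1, 5.0]
ft_force: [0.4, 1.2, 0.3]
gripper_width: -0.0003
```

Request:
drive_tool(
  commands=[0, 0.16, 0, 0, 0, 0, 0, 0.04, 0, 0, 0, 0],
)

```text
clock: 6.72
position: [0.5737, 0.0278, 0.0333]
tool_rot: [-90.0, 0.1, 5.0]
ft_force: [-0.2, -0.8, -0.7]
gripper_width: -0.0002
```

Request:
drive_tool(
  commands=[0, 0.06, 0, 0, 0, 0, 0, 0, 0, 0, 0, 0],
)

```text
clock: 6.98
position: [0.5742, 0.0278, 0.0325]
tool_rot: [-90.0, -0.0, 5.0]
ft_force: [-1.9, 1.0, 1.0]
gripper_width: -0.0001
```

Request:
drive_tool(
  commands=[0, -1, 0, 0, 0, 0, 0, -1, 0, 0, 0, 0],
)

```text
clock: 7.22
position: [0.5739, 0.0279, 0.0827]
tool_rot: [-90.0, 0.0, 5.0]
ft_force: [0.9, -0.2, 0.5]
gripper_width: 0.0001
```

```bash
python3 - <<'E'
from h import *
import cv2
cv2.imwrite("pics/w4.png",cams.capture("wrist")[:,:,::-1])
cv2.imwrite("pics/s4.png",cv2.resize(cams.capture("side")[165:225,180:260,::-1],(800,600),interpolation=cv2.INTER_CUBIC))
E
```

```text
(no output)
```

View pics/w4.png

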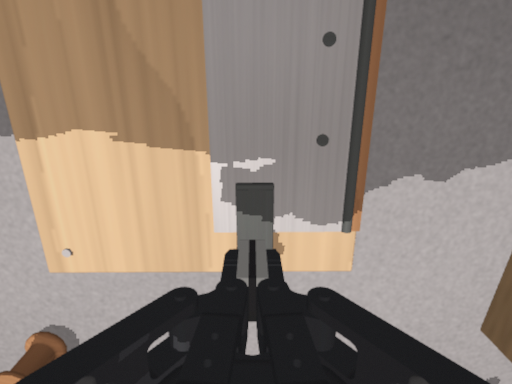

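View pics/s4.png

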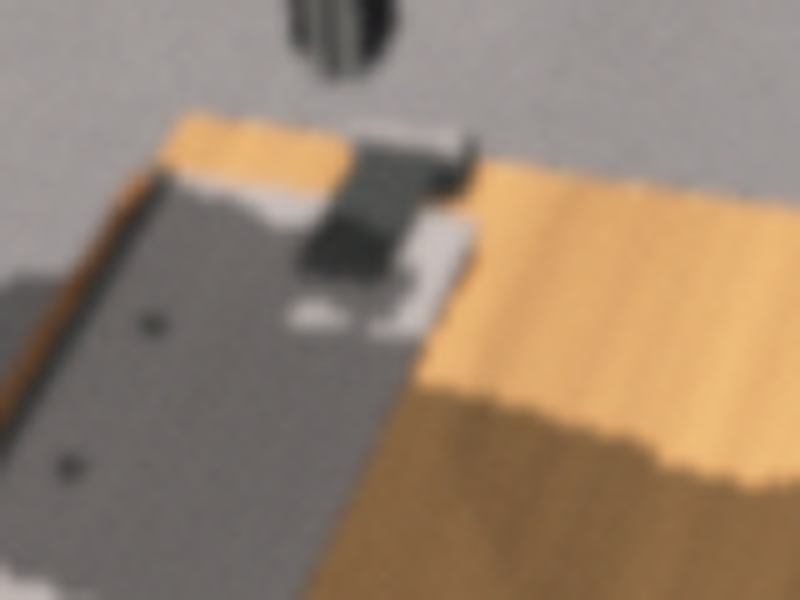

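Request:
drive_tool(
  commands=[0, -1, 1, 0, 0, 0, 0, 0, 1, 0, 0, 0, 0, 0, 1, 0, 0, 0, 0, 0, 1, 0, 0, 0, 0, 0, 1, 0, 0, 0, 0, 0, 1, 0, 0, 0, 0, 0, 1, 0, 0, 0, 0, 0, 1, 0, 0, 0],
)

```text
clock: 8.32
position: [0.5563, 0.2278, 0.1063]
tool_rot: [-90.0, 0.0, 5.0]
ft_force: [-0.4, 0.2, 0.6]
gripper_width: -0.0
```

Request:
drive_tool(
  commands=[0, 0, 1, 0, 0, 0, 0, 0, 0, 0, 0, 0],
)

```text
clock: 8.57
position: [0.5541, 0.2533, 0.1063]
tool_rot: [-90.0, 0.0, 5.1]
ft_force: [0.6, -0.6, -0.7]
gripper_width: 0.0
```

```bash
python3 - <<'E'
from h import *
import cv2
np.set_printoptions(precision=4,suppress=True)
s=ctrl.get_state();print({k:s[k] for k in("clock","position","tool_rot","ft_force")})
W=cams.camera_info("wrist");np.savez("w5.npz",**W)
cv2.imwrite("pics/w5.png",cams.capture("wrist")[:,:,::-1])
cv2.imwrite("pics/s5.png",cv2.resize(cams.capture("side")[150:285,140:320,::-1],(800,600),interpolation=cv2.INTER_CUBIC))
c=np.array([.5205,.137]);r=np.radians(5.1);R=np.array([[np.cos(r),-np.sin(r)],[np.sin(r),np.cos(r)]])
print(c+R@[.045,.112])
S=cams.camera_info("side")
for q,z in [((58,-88),.0325),((32,-88),.0325)]:print((proj(S,np.r_[c+R@np.array(q)/1e3,z])-[140,150]+.5)*4.444)
E
```

```text
{'clock': 8.575, 'position': array([0.5541, 0.2533, 0.1063]), 'tool_rot': array([-90.0022,   0.0342,   5.1314]), 'ft_force': array([ 0.5871, -0.6189, -0.6581])}
[0.5554 0.2526]
[308.7477 184.8103]
[347.526  191.3464]
```

View pics/w5.png

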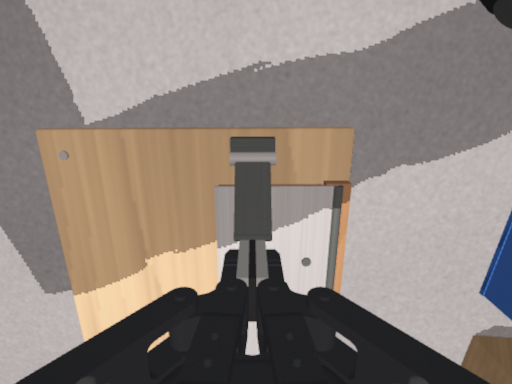

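View pics/s5.png

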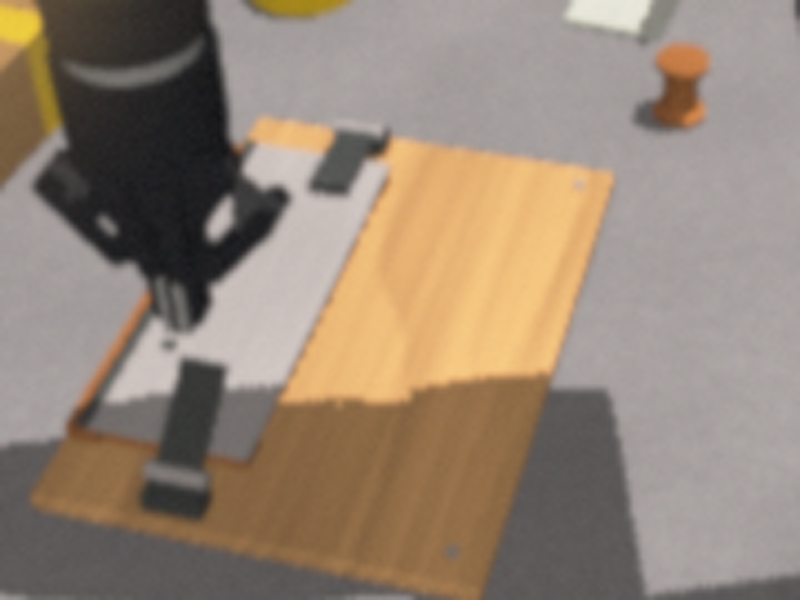

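Request:
drive_tool(
  commands=[0, 1, 0, 0, 0, 0, 0, 0.8, 0, 0, 0, 0, 0, 0.3, 0, 0, 0, 0, 0, 0.3, 0, 0, 0, 0, 0, 0.3, 0, 0, 0, 0, 0, 0.26, 0, 0, 0, 0, 0, 0, 0, 0, 0, 0],
)

```text
clock: 9.55
position: [0.5545, 0.2522, 0.033]
tool_rot: [-90.0, 0.0, 5.0]
ft_force: [0.0, 0.9, 0.3]
gripper_width: -0.0002
```

Request:
drive_tool(
  commands=[0, -1, 0, 0, 0, 0, 0, -1, 0, 0, 0, 0, 0, -1, 0, 0, 0, 0, 0, -1, 0, 0, 0, 0],
  fingers=-0.2,
)

```text
clock: 10.05
position: [0.5544, 0.2522, 0.1342]
tool_rot: [-90.0, 0.0, 5.0]
ft_force: [0.1, 0.1, -0.7]
gripper_width: 0.0515
```

```bash
python3 - <<'E'
from h import *
import cv2
np.set_printoptions(precision=4,suppress=True)
s=ctrl.get_state();print({k:s[k] for k in("clock","position","tool_rot","ft_force")})
W=dict(np.load("w5.npz"))
print(ray(W,(40,129),.012),ray(W,(353,128),.012),ray(W,(216,185),.025))
S=cams.camera_info("side")
cv2.imwrite("pics/s6.png",cv2.resize(cams.capture("side")[150:285,140:320,::-1],(800,600),interpolation=cv2.INTER_CUBIC))
c=np.array([.5205,.137]);r=np.radians(5.1);R=np.array([[np.cos(r),-np.sin(r)],[np.sin(r),np.cos(r)]])
for q,z in [((58,88),.0325),((32,88),.0325)]:print((proj(S,np.r_[c+R@np.array(q)/1e3,z])-[140,150]+.5)*4.444)
E
```

```text
{'clock': 10.05, 'position': array([0.5544, 0.2522, 0.1342]), 'tool_rot': array([-89.9928,   0.0095,   5.0133]), 'ft_force': array([ 0.0626,  0.0959, -0.7056])}
[0.3853 0.2938 0.012 ] [0.628  0.3163 0.012 ] [0.5255 0.2646 0.025 ]
[198.9226 383.8438]
[242.7322 392.5447]
```

View pics/s6.png

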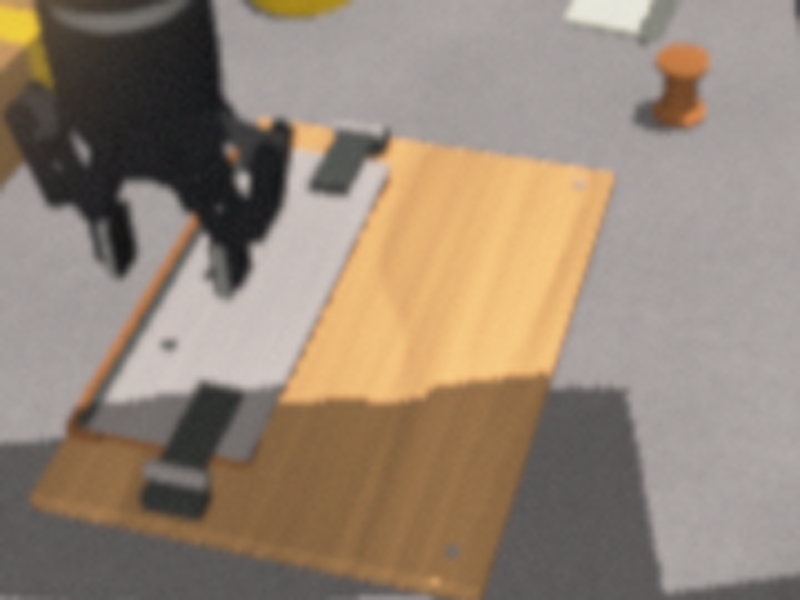

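Request:
drive_tool(
  commands=[-0.29, 0, -0.95, 0, 0, 0, -0.29, 0, -0.95, 0, 0, 0, -0.29, 0, -0.95, 0, 0, 0, -0.29, 0, -0.95, 0, 0, 0, -0.29, 0, -0.95, 0, 0, 0, -0.29, 0, -0.95, 0, 0, 0, -0.29, 0, -0.95, 0, 0, 0, -0.29, 0, -0.95, 0, 0, 0],
)

```text
clock: 11.1
position: [0.5121, 0.0556, 0.1327]
tool_rot: [-90.0, 0.1, 4.9]
ft_force: [0.5, -0.6, -0.3]
gripper_width: 0.0515
```

Request:
drive_tool(
  commands=[-0.29, 0, -0.95, 0, 0, 0, -0.29, 0, -0.95, 0, 0, 0, -0.29, 0, -0.95, 0, 0, 0, -0.29, 0, -0.95, 0, 0, 0, -0.29, 0, -0.95, 0, 0, 0, -0.29, 0, -0.95, 0, 0, 0, -0.29, 0, -0.95, 0, 0, 0, -0.29, 0, -0.95, 0, 0, 0],
)

```text
clock: 12.1
position: [0.4704, -0.1382, 0.1327]
tool_rot: [-90.0, 0.1, 4.9]
ft_force: [-0.9, -0.1, 0.6]
gripper_width: 0.0513
```

Request:
drive_tool(
  commands=[-0.29, 0, -0.95, 0, 0.3, 0, -0.29, 0, -0.95, 0, 0, 0, -0.29, 0, -0.95, 0, 0, 0, -0.29, 0, -0.95, 0, 0, 0, -0.29, 0, -0.95, 0, 0, 0, -0.29, 0, -0.95, 0, 0, 0, -0.29, 0, -0.95, 0, 0, 0, 0, 0, 0, 0, 0, 0],
)

```text
clock: 13.1
position: [0.4297, -0.3072, 0.1328]
tool_rot: [-90.0, 0.0, 3.0]
ft_force: [-0.7, -0.1, -0.2]
gripper_width: 0.0509
```

```bash
python3 - <<'E'
from h import *
import cv2
np.set_printoptions(precision=4,suppress=True)
s=ctrl.get_state();print({k:s[k] for k in("clock","position","tool_rot","gripper_width")})
W=cams.camera_info("wrist");np.savez("w6.npz",**W)
cv2.imwrite("pics/w6.png",cv2.resize(cams.capture("wrist")[:,:,::-1],(768,576),interpolation=cv2.INTER_CUBIC))
E
```

```text
{'clock': 13.1, 'position': array([ 0.4297, -0.3072,  0.1328]), 'tool_rot': array([-89.9823,   0.0433,   2.9996]), 'gripper_width': 0.05085890991523698}
```

View pics/w6.png

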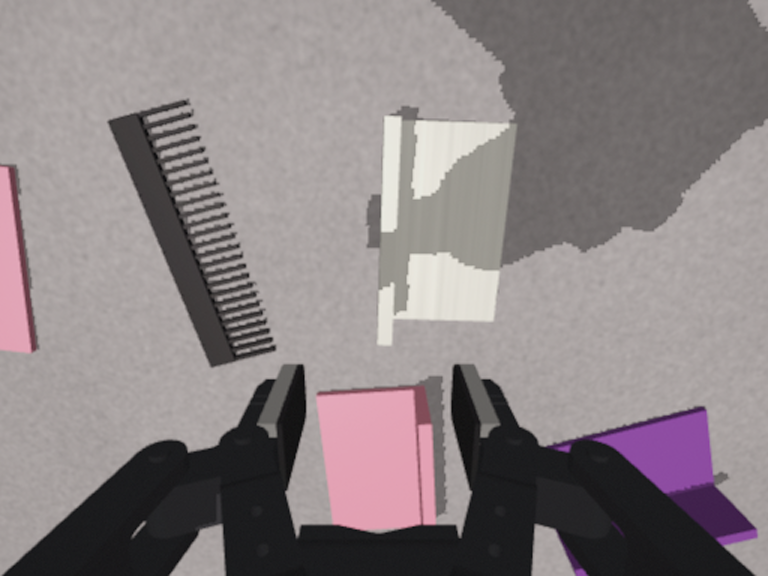

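```bash
python3 - <<'E'
from h import *
np.set_printoptions(precision=4,suppress=True)
W=dict(np.load("w6.npz"))
f=lambda p,z:ray(W,crop(p,1.5,(0,0)),z)
a=f((394,115.5),.045);b=f((385,345.5),.045);d=a-b
print("rib",a,b,(a+b)/2,np.linalg.norm(d),np.degrees(np.arctan2(-d[0],d[1])))
a=f((516,122),.005);b=f((494,321),.005);d=a-b
print("lead",a,b,(a+b)/2,np.linalg.norm(d),np.degrees(np.arctan2(-d[0],d[1])))
E
```

```text
rib [ 0.433  -0.2139  0.045 ] [ 0.4356 -0.3351  0.045 ] [ 0.4343 -0.2745  0.045 ] 0.12122147966791415 1.2317536389441277
lead [ 0.5031 -0.2118  0.005 ] [ 0.507  -0.3329  0.005 ] [ 0.505  -0.2724  0.005 ] 0.12116970353345087 1.8415734226905227
```

Request:
drive_tool(
  commands=[0.21, 0, 0.66, 0, 0.25, 0, 0, 0.5, 0.66, 0, 0, 0, 0, 1, 0, 0, 0, 0, 0, 1, 0, 0, 0, 0, 0, 1, 0, 0, 0, 0, 0, 0.9, 0, 0, 0, 0, 0, 0.43, 0, 0, 0, 0, 0, 0, 0, 0, 0, 0],
)

```text
clock: 14.15
position: [0.4346, -0.2716, 0.0121]
tool_rot: [-89.9, 0.1, 1.7]
ft_force: [0.5, -0.4, -0.7]
gripper_width: 0.0512
```

Request:
drive_tool(
  commands=[0, 0, 0, 0, 0, 0, 0, 0, 0, 0, 0, 0, 0, 0, 0, 0, 0, 0, 0, 0, 0, 0, 0, 0],
  fingers=1,
  grip_force=80,
)

```text
clock: 14.65
position: [0.4358, -0.2728, 0.0135]
tool_rot: [-90.1, -0.1, 1.7]
ft_force: [-0.3, 0.2, 7.1]
gripper_width: 0.0066
```

```bash
python3 - <<'E'
from h import *
import cv2
np.set_printoptions(precision=4,suppress=True)
s=ctrl.get_state();print({k:s[k] for k in("clock","position","tool_rot","gripper_width","ft_force")})
W=cams.camera_info("wrist");np.savez("w7.npz",**W)
cv2.imwrite("pics/w7.png",cv2.resize(cams.capture("wrist")[:,:,::-1],(768,576),interpolation=cv2.INTER_CUBIC))
E
```

```text
{'clock': 14.65, 'position': array([ 0.4358, -0.2728,  0.0135]), 'tool_rot': array([-90.0517,  -0.0564,   1.6962]), 'gripper_width': 0.006606839299140398, 'ft_force': array([-0.3023,  0.1591,  7.1397])}
```

View pics/w7.png

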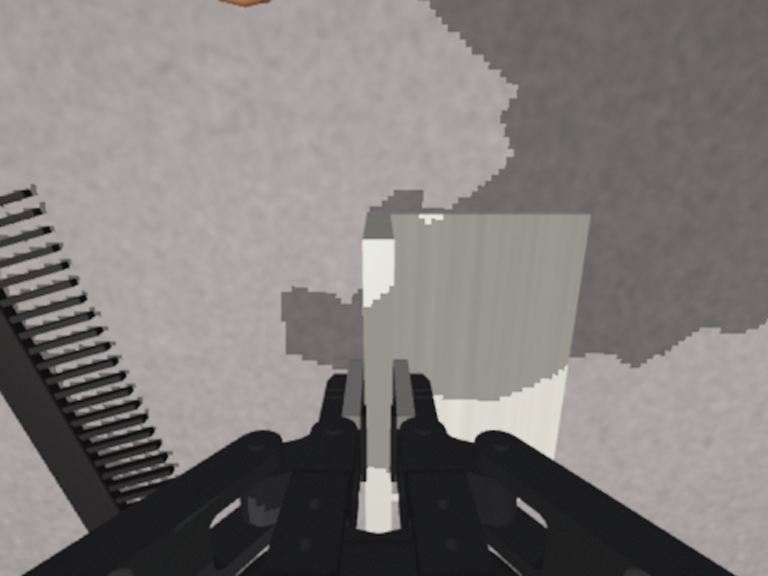

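Request:
drive_tool(
  commands=[0, -0.3, 0, 0, 0, 0, 0, -0.8, 0, 0, 0, 0, 0, -0.9, 0, 0, 0, 0, 0, -1, 0, 0, 0, 0, 0, 0, 0, 0, 0, 0, 0, 0, 0, 0, 0, 0],
)

```text
clock: 15.45
position: [0.4349, -0.2721, 0.0869]
tool_rot: [-90.0, 0.0, 1.7]
ft_force: [-0.1, -0.1, -1.7]
gripper_width: 0.0071
```

```bash
python3 - <<'E'
from h import *
import cv2
np.set_printoptions(precision=4,suppress=True)
s=ctrl.get_state();print({k:s[k] for k in("clock","position","tool_rot","gripper_width","ft_force","wrist_torque")})
W=cams.camera_info("wrist");np.savez("w8.npz",**W)
cv2.imwrite("pics/w8.png",cv2.resize(cams.capture("wrist")[:,:,::-1],(768,576),interpolation=cv2.INTER_CUBIC))
cv2.imwrite("pics/s8.png",cv2.resize(cams.capture("side")[80:185,250:390,::-1],(800,600),interpolation=cv2.INTER_CUBIC))
E
```

```text
{'clock': 15.45, 'position': array([ 0.4349, -0.2721,  0.0869]), 'tool_rot': array([-89.9747,   0.0322,   1.6959]), 'gripper_width': 0.00712591918957328, 'ft_force': array([-0.1391, -0.1142, -1.7062]), 'wrist_torque': array([-0.0406,  0.0417,  0.0181])}
```

View pics/w8.png

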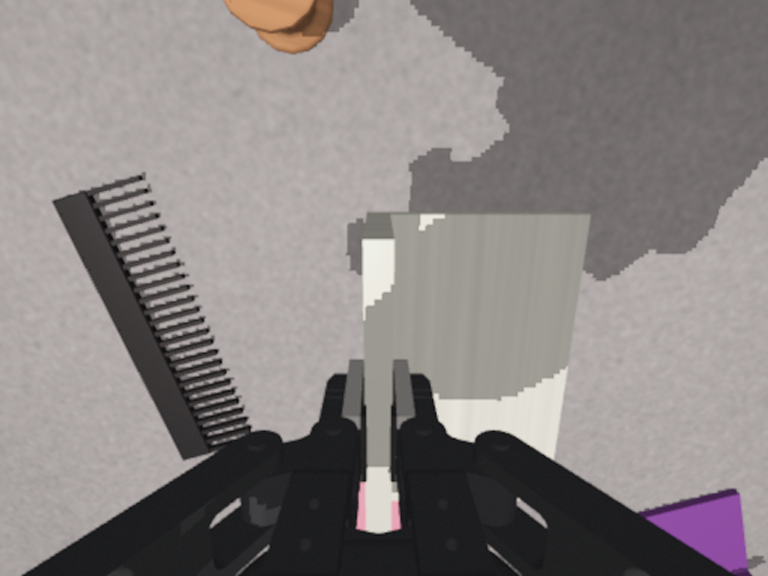

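View pics/s8.png

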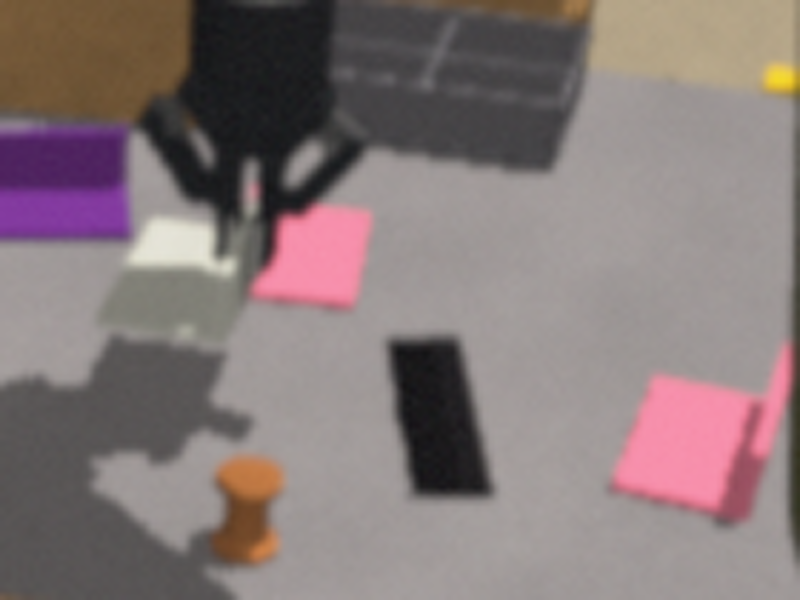

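```bash
python3 - <<'E'
from h import *
np.set_printoptions(precision=4,suppress=True)
W=dict(np.load("w8.npz"))
f=lambda p,z:ray(W,crop(p,1.5,(0,0)),z)
T=np.array([.4349,-.2721]);r=np.radians(1.7);R=np.array([[np.cos(r),-np.sin(r)],[np.sin(r),np.cos(r)]])
for p,z in[((363,239),.1184),((394,238),.1184),((590,214),.0784),((568,367),.0784),((557,440),.0784)]:
  print(p,R.T@(f(p,z)[:2]-T))
E
```

```text
(363, 239) [-0.0031  0.0585]
(394, 238) [0.0047 0.0588]
(590, 214) [0.072  0.0585]
(568, 367) [0.0723 0.0008]
(557, 440) [ 0.0723 -0.0319]
```

Request:
drive_tool(
  commands=[0, 0, 0, 0, -0.57, 0, 0.04, 0, 0.4, 0, 0, 0, 0.083, 0, 0.8, 0, 0, 0, 0.083, 0, 0.8, 0, 0, 0, 0.083, 0, 0.8, 0, 0, 0, 0.083, 0, 0.8, 0, 0, 0, 0.083, 0, 0.8, 0, 0, 0, 0.083, 0, 0.8, 0, 0, 0],
)

```text
clock: 16.55
position: [0.4368, -0.1396, 0.0876]
tool_rot: [-90.0, -0.0, 5.2]
ft_force: [-0.5, 0.2, -2.0]
gripper_width: 0.007
```

Request:
drive_tool(
  commands=[0.083, 0, 0.8, 0, 0, 0, 0.083, 0, 0.8, 0, 0, 0, 0.083, 0, 0.8, 0, 0, 0, 0.083, 0, 0.8, 0, 0, 0, 0.083, 0, 0.8, 0, 0, 0, 0.083, 0, 0.8, 0, 0, 0, 0.083, 0, 0.8, 0, 0, 0, 0.083, 0, 0.8, 0, 0, 0],
)

```text
clock: 17.55
position: [0.4386, 0.021, 0.0876]
tool_rot: [-90.0, 0.0, 5.2]
ft_force: [-0.1, -0.8, -2.1]
gripper_width: 0.007
```

Request:
drive_tool(
  commands=[0.083, 0, 0.8, 0, 0, 0, 0.083, 0, 0.8, 0, 0, 0, 0.083, 0, 0.8, 0, 0, 0, 0.083, 0, 0.8, 0, 0, 0, 0.083, 0, 0.8, 0, 0, 0, 0.04, 0, 0.4, 0, 0, 0, 0, 0, 0, 0, 0, 0, 0, 0, 0, 0, 0, 0],
)

```text
clock: 18.55
position: [0.4406, 0.1294, 0.0875]
tool_rot: [-90.0, 0.0, 5.1]
ft_force: [-0.2, -0.1, -1.5]
gripper_width: 0.007
```

```bash
python3 - <<'E'
from h import *
import cv2
np.set_printoptions(precision=4,suppress=True)
s=ctrl.get_state();print({k:s[k] for k in("clock","position","tool_rot","gripper_width","ft_force","wrist_torque")})
W=cams.camera_info("wrist");np.savez("w9.npz",**W)
cv2.imwrite("pics/w9.png",cv2.resize(cams.capture("wrist")[:,:,::-1],(768,576),interpolation=cv2.INTER_CUBIC))
cv2.imwrite("pics/s9.png",cv2.resize(cams.capture("side")[140:275,140:320,::-1],(800,600),interpolation=cv2.INTER_CUBIC))
E
```

```text
{'clock': 18.55, 'position': array([0.4406, 0.1294, 0.0875]), 'tool_rot': array([-90.0228,   0.0128,   5.1127]), 'gripper_width': 0.006994236692961833, 'ft_force': array([-0.1693, -0.0533, -1.4745]), 'wrist_torque': array([-0.0106,  0.0248, -0.0126])}
```

View pics/w9.png

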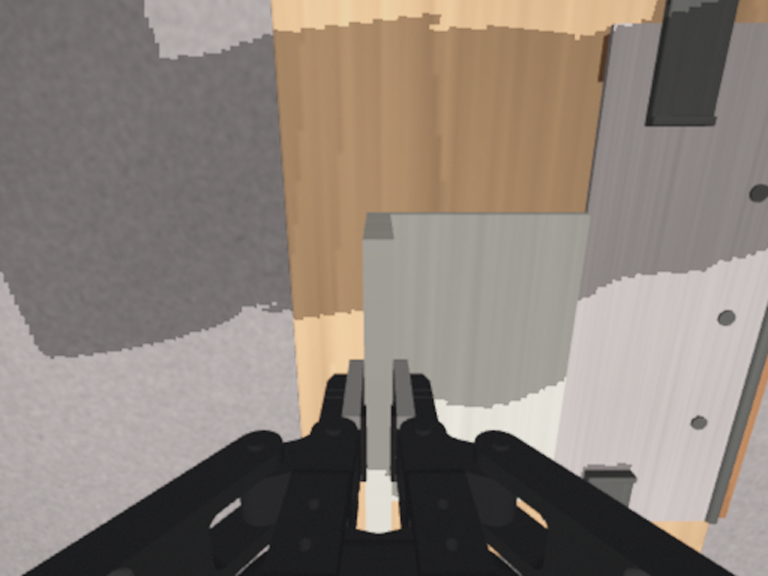

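View pics/s9.png

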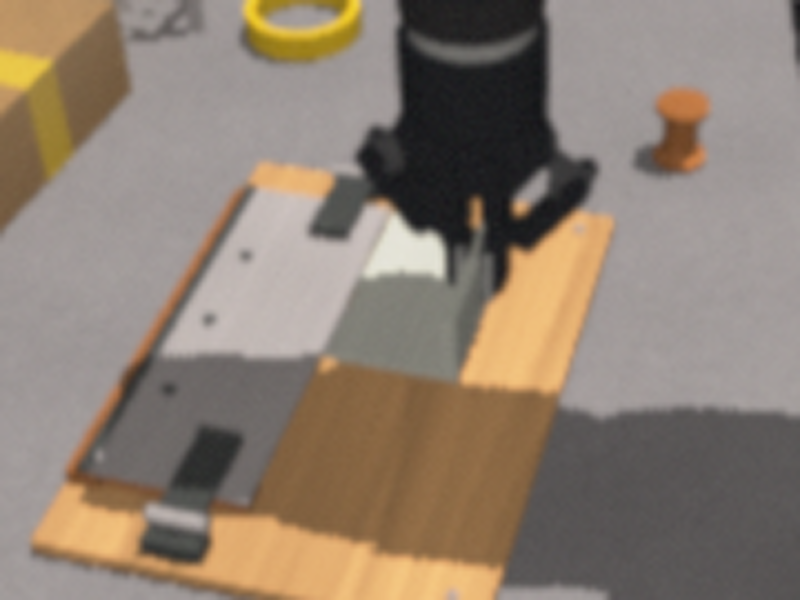

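```bash
python3 - <<'E'
from h import *
np.set_printoptions(precision=4,suppress=True)
W=dict(np.load("w9.npz"))
f=lambda p,z:ray(W,crop(p,1.5,(0,0)),z)
T=np.array([.4406,.1294]);r=np.radians(5.11);R=np.array([[np.cos(r),-np.sin(r)],[np.sin(r),np.cos(r)]])
for n,p,z in[("sheet corner 15,127",(609,27),.025),("sheet edge 15",(589,205),.025),("clipL 32,88",(646,125),.0325),("clipL 58,88",(713,123),.0325),("clipR 58,-88",(633,479),.0325),("front edge -125",(276,60),.012),("front -125",(298,400),.012)]:
  X=f(p,z);print(n,X,R.T@(X[:2]-T))
E
```

```text
sheet corner 15,127 [0.5226 0.2623 0.025 ] [0.0936 0.125 ]
sheet edge 15 [0.5316 0.1917 0.025 ] [0.0962 0.054 ]
clipL 32,88 [0.5437 0.2268 0.0325] [0.1113 0.0878]
clipL 58,88 [0.571  0.23   0.0325] [0.1388 0.0886]
clipR 58,-88 [0.5868 0.05   0.0325] [ 0.1386 -0.0921]
front edge -125 [0.3865 0.24   0.012 ] [-0.044  0.115]
front -125 [0.4016 0.0698 0.012 ] [-0.0442 -0.0559]
```

Request:
drive_tool(
  commands=[0, 0.8, 0, 0, 0, 0, 0, 0.8, 0, 0, 0, 0, 0, 0.5, 0, 0, 0, 0, 0, 0.3, 0, 0, 0, 0, 0, 0, 0, 0, 0, 0, 0, 0, 0, 0, 0, 0],
)

```text
clock: 19.4
position: [0.4414, 0.1299, 0.028]
tool_rot: [-90.0, -0.0, 5.1]
ft_force: [0.3, -0.7, -2.5]
gripper_width: 0.0067
```

```bash
python3 - <<'E'
from h import *
import cv2
np.set_printoptions(precision=4,suppress=True)
s=ctrl.get_state();print({k:s[k] for k in("clock","position","tool_rot","gripper_width","ft_force","wrist_torque")})
cv2.imwrite("pics/w10.png",cv2.resize(cams.capture("wrist")[:,:,::-1],(768,576),interpolation=cv2.INTER_CUBIC))
cv2.imwrite("pics/s10.png",cv2.resize(cams.capture("side")[165:255,180:300,::-1],(800,600),interpolation=cv2.INTER_CUBIC))
E
```

```text
{'clock': 19.4, 'position': array([0.4414, 0.1299, 0.028 ]), 'tool_rot': array([-89.9908,  -0.0464,   5.1164]), 'gripper_width': 0.0067245398242127535, 'ft_force': array([ 0.3018, -0.718 , -2.5084]), 'wrist_torque': array([-0.0167,  0.0105, -0.0241])}
```

View pics/w10.png

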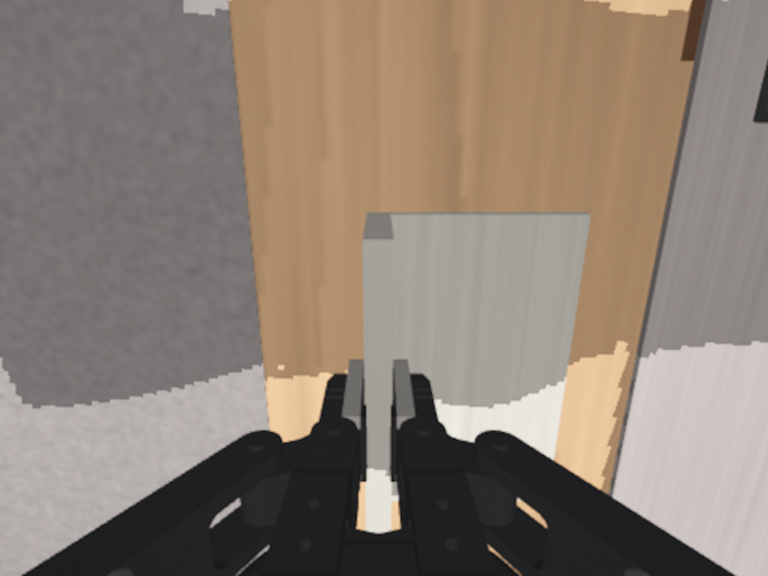

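View pics/s10.png

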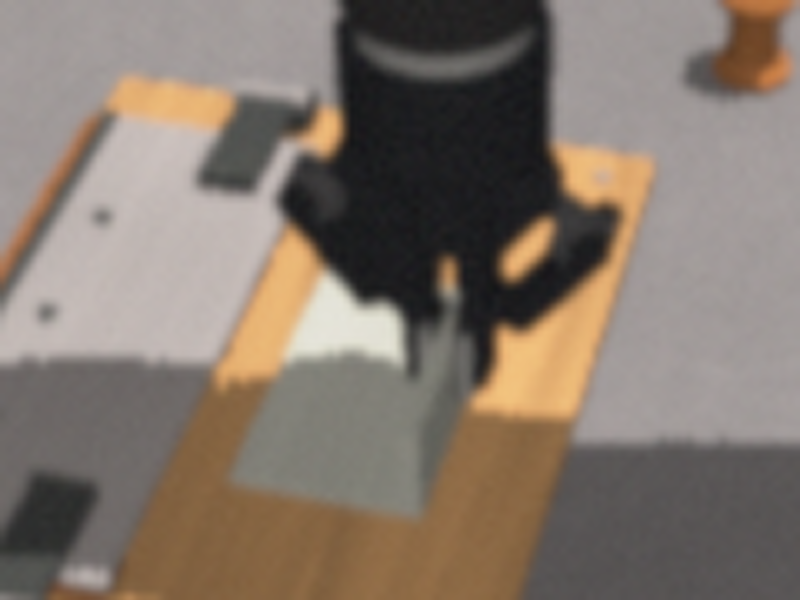

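Request:
drive_tool(
  commands=[0.3, 0, 0, 0, 0, 0, 0.4, 0, 0, 0, 0, 0, 0.4, 0, 0, 0, 0, 0, 0.3, 0, 0, 0, 0, 0, 0, 0, 0, 0, 0, 0],
)

```text
clock: 20.12
position: [0.4765, 0.1329, 0.0275]
tool_rot: [-90.0, -0.0, 5.1]
ft_force: [-0.4, -0.2, -2.0]
gripper_width: 0.0068
```

```bash
python3 - <<'E'
from h import *
import cv2
cv2.imwrite("pics/w11.png",cv2.resize(cams.capture("wrist")[:,:,::-1],(768,576),interpolation=cv2.INTER_CUBIC))
cv2.imwrite("pics/s11.png",cv2.resize(cams.capture("side")[165:255,180:300,::-1],(800,600),interpolation=cv2.INTER_CUBIC))
E
```

```text
(no output)
```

View pics/w11.png

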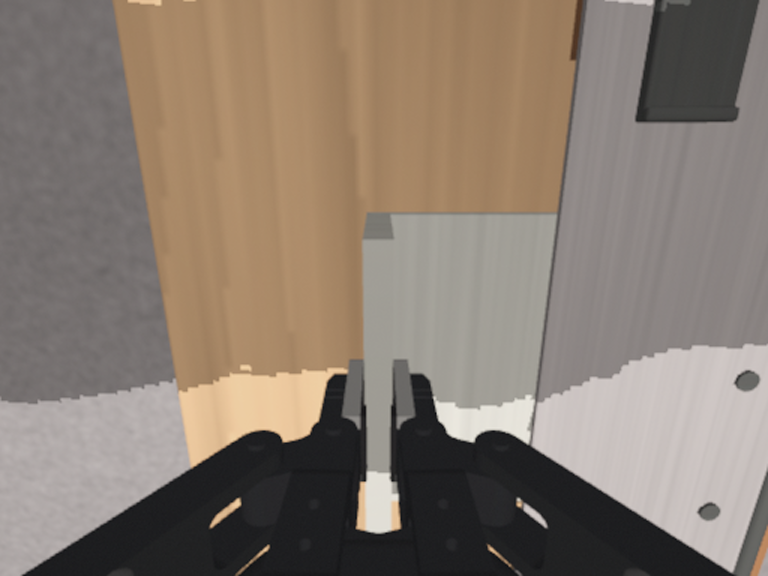

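View pics/s11.png

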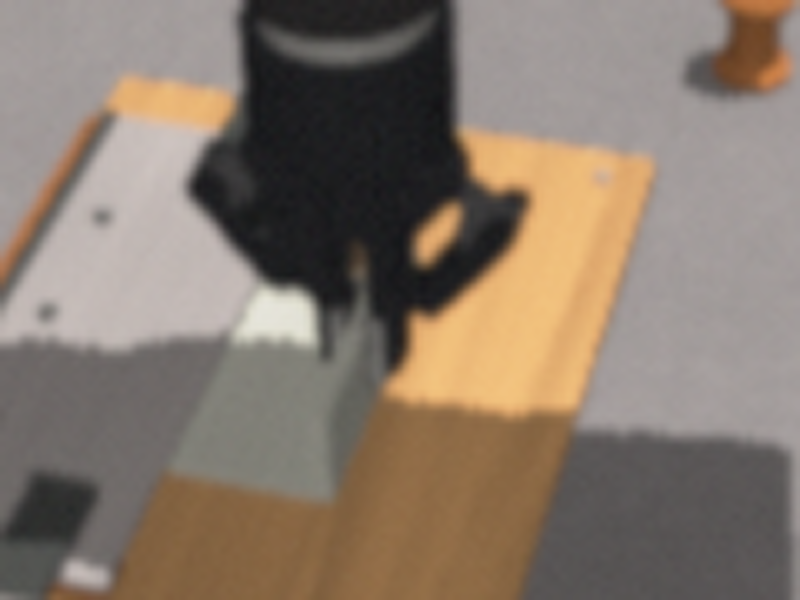

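Request:
drive_tool(
  commands=[0.3, 0, 0, 0, 0, 0, 0.3, 0, 0, 0, 0, 0, 0.16, 0, 0, 0, 0, 0, 0, 0, 0, 0, 0, 0],
)

```text
clock: 20.72
position: [0.4951, 0.1346, 0.0276]
tool_rot: [-90.0, -0.0, 5.1]
ft_force: [-0.5, -0.5, -1.8]
gripper_width: 0.0068
```

Request:
drive_tool(
  commands=[0.06, 0.02, 0, 0, 0, 0, 0.06, 0.02, 0, 0, 0, 0, 0, 0, 0, 0, 0, 0],
)

```text
clock: 21.1
position: [0.4977, 0.1349, 0.0265]
tool_rot: [-90.0, 0.0, 5.1]
ft_force: [-0.1, 0.1, -1.1]
gripper_width: 0.0071
```

Request:
drive_tool(
  commands=[0.06, 0, 0, 0, 0, 0, 0.04, 0, 0, 0, 0, 0, 0, 0, 0, 0, 0, 0],
)

```text
clock: 21.48
position: [0.4993, 0.1349, 0.0263]
tool_rot: [-90.0, 0.1, 5.1]
ft_force: [-2.8, -0.2, -0.2]
gripper_width: 0.0067
```

Request:
drive_tool(
  commands=[0.06, 0, 0, 0, 0, 0, 0, 0, 0, 0, 0, 0],
)

```text
clock: 21.72
position: [0.4994, 0.1348, 0.026]
tool_rot: [-90.0, 0.2, 5.1]
ft_force: [-6.5, -1.2, 1.7]
gripper_width: 0.0068
```

Request:
drive_tool(
  commands=[0, 0.08, 0, 0, 0, 0, 0, 0.08, 0, 0, 0, 0, 0, 0, 0, 0, 0, 0],
)

```text
clock: 22.1
position: [0.4993, 0.1349, 0.0254]
tool_rot: [-90.0, 0.2, 5.1]
ft_force: [-19.4, -4.0, 39.0]
gripper_width: 0.0071
```

Request:
drive_tool(
  commands=[0.04, 0.06, 0, 0, 0, 0, 0, 0, 0, 0, 0, 0],
)

```text
clock: 22.35
position: [0.4994, 0.1349, 0.0254]
tool_rot: [-90.0, 0.2, 5.2]
ft_force: [-29.4, -5.7, 58.2]
gripper_width: 0.0065
```

```bash
python3 - <<'E'
from h import *
import cv2
np.set_printoptions(precision=4,suppress=True)
cv2.imwrite("pics/w12.png",cv2.resize(cams.capture("wrist")[:,:,::-1],(768,576),interpolation=cv2.INTER_CUBIC))
cv2.imwrite("pics/s12.png",cv2.resize(cams.capture("side")[165:255,180:300,::-1],(800,600),interpolation=cv2.INTER_CUBIC))
s=ctrl.get_state();print({k:s[k] for k in("clock","position","tool_rot","gripper_width","ft_force","wrist_torque")})
W=cams.camera_info("wrist");np.savez("w12.npz",**W)
E
```

```text
{'clock': 22.45, 'position': array([0.4994, 0.1349, 0.0254]), 'tool_rot': array([-89.9913,   0.2264,   5.1543]), 'gripper_width': 0.006768699094307446, 'ft_force': array([-29.6   ,  -5.3128,  58.1238]), 'wrist_torque': array([-1.2426,  5.5606,  0.1046])}
```

View pics/w12.png

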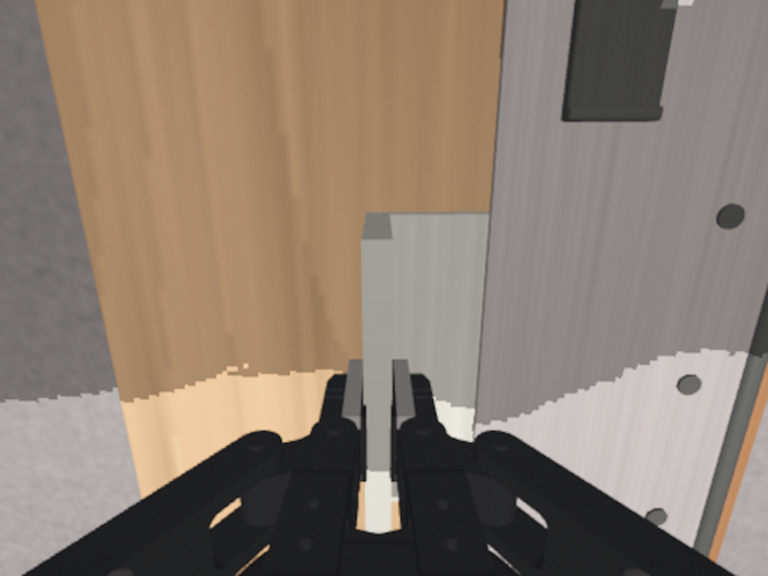

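View pics/s12.png

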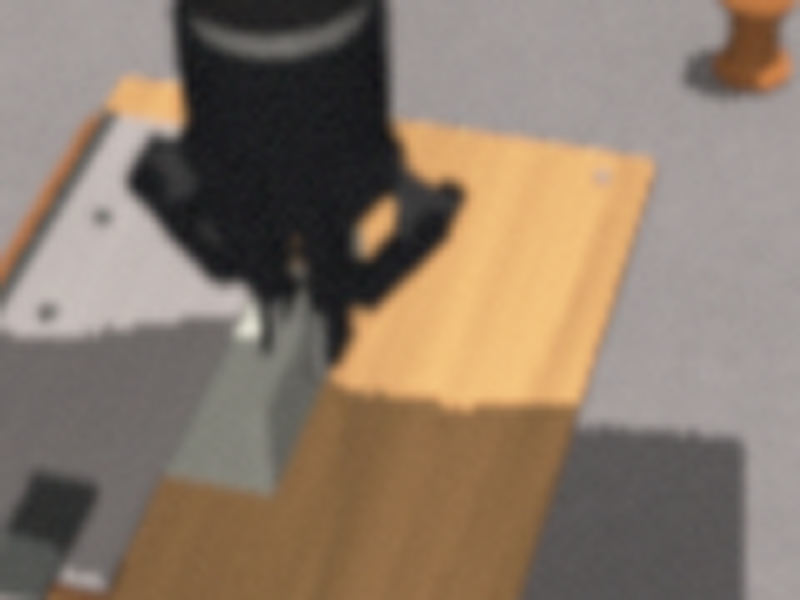

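Request:
drive_tool(
  commands=[-0.05, -0.1, 0, 0, 0, 0, 0, 0, 0, 0, 0, 0, 0, 0, 0, 0, 0, 0],
)

```text
clock: 22.82
position: [0.4994, 0.1349, 0.0254]
tool_rot: [-90.0, 0.2, 5.1]
ft_force: [-15.1, -3.5, 27.7]
gripper_width: 0.0068
```

```bash
python3 - <<'E'
from h import *
import cv2
np.set_printoptions(precision=4,suppress=True)
cv2.imwrite("pics/t13.png",cv2.resize(cams.capture("top")[135:225,170:290,::-1],(800,600),interpolation=cv2.INTER_CUBIC))
s=ctrl.get_state();print({k:s[k] for k in("clock","position","tool_rot","gripper_width","ft_force","wrist_torque")})
W=dict(np.load("w12.npz"));f=lambda p,z:ray(W,crop(p,1.5,(0,0)),z)
T=np.array([.4994,.1349]);r=np.radians(5.15);R=np.array([[np.cos(r),-np.sin(r)],[np.sin(r),np.cos(r)]])
for n,p,z in[("sheet edge up",(503,60),.025),("sheet edge",(490,205),.025),("sheet edge low",(473,435),.025),("clipL 32",(563,121),.0325),("clipL 58",(661,120),.0325),("leaf end",(440,213),.017),("bfront",(43,50),.012),("bfront",(140,490),.012)]:
  X=f(p,z);print(n,X,R.T@(X[:2]-T))
E
```

```text
{'clock': 22.875, 'position': array([0.4994, 0.1349, 0.0254]), 'tool_rot': array([-90.0052,   0.1535,   5.1463]), 'gripper_width': 0.006606912178783492, 'ft_force': array([-16.5816,  -3.0387,  26.4659]), 'wrist_torque': array([-0.691 ,  2.849 ,  0.2297])}
sheet edge up [0.5264 0.2415 0.025 ] [0.0364 0.1038]
sheet edge [0.5296 0.2004 0.025 ] [0.036  0.0625]
sheet edge low [0.5378 0.1147 0.025 ] [ 0.0364 -0.0236]
clipL 32 [0.5443 0.2264 0.0325] [0.0529 0.0871]
clipL 58 [0.5718 0.2292 0.0325] [0.0805 0.0874]
leaf end [0.5154 0.1953 0.017 ] [0.0214 0.0588]
bfront [0.3861 0.2338 0.012 ] [-0.104   0.1086]
bfront [0.4027 0.0642 0.012 ] [-0.1026 -0.0617]
```

View pics/t13.png

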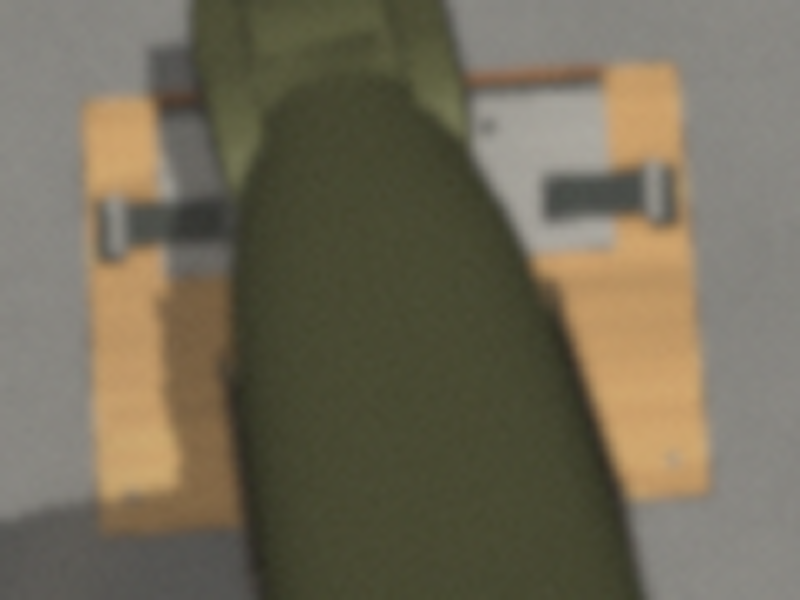

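Request:
drive_tool(
  commands=[0, 0, 0, 0, 0, 0, 0, 0, 0, 0, 0, 0, 0, 0, 0, 0, 0, 0, 0, 0, 0, 0, 0, 0],
)

```text
clock: 23.38
position: [0.4993, 0.1348, 0.0254]
tool_rot: [-90.0, 0.2, 5.1]
ft_force: [-15.5, -3.4, 27.5]
gripper_width: 0.0067
```

```bash
python3 - <<'E'
from cell import ctrl
s=ctrl.get_state();print(s["clock"],s["position"],s["tool_rot"],s["ft_force"])
if 18<s["ft_force"][2]<40: print(ctrl.close_job())
E
```

```text
23.375 [0.49933753 0.13483455 0.02542466] [-90.00655494   0.15616538   5.14380543] [-15.50466096  -3.43735118  27.54835469]
the job is handed in; nothing more can be done
None
```

I pressed the right clip and then the left clip shut. I then gripped the aluminium strip by its rib, slid its leaf under the front edge of the sheet up to the stop, and handed the job in at 23.4 s while still holding it.

**Last checks:**
- **Clips:** both look flat in the last top picture.
- **Fully home:** the sheet's front edge lies 36 mm ahead of the rib, which is what "fully home" should give. Contact with the stop came where I had predicted it.
- **Square and central:** the strip is square to the sheet to within about 0.2°. It sits within 1–2 mm of midway between the clips.
- **Sheet:** the wrist picture with the strip home shows no lift.
- **Hold:** the strip is pressed down at about 27 N and forward at about 16 N. The reading stayed steady over the last half second.

**Disagreements:**
- **Overshoot on pressing:** for about half a second the forces rose to about 58 N down and 30 N forward at the wrist, so I backed off to the values above. This is below the 120 N wrist limit. The load went through the fingers holding the strip, so I don't count it against the 40 N limit on the gripper's body, but I couldn't measure that separately.
- **Camera estimates:** the cameras placed the board up to 3 mm apart, so I used a middle value.

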